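Hang the hand lamp on its charging hook and start the charger

TASK

Put the hand lamp on charge: hang it by its handle on the two-pronged hook of the stand, either way round, and let go of it. Then, on the charger's big round key, press to the first click only and hold it there for about a second to wake the charger, then press the key fully home for a moment to start the charge, and let go. Leave the meter, the bit case and the roll of tape where they are.

Things in the scene. Friction and masses are not known exactly. Their poses are not given: they have to be found in the camera images.
- lamp_handle (a point): Centre of the hand lamp's handle: a fixed straight black bar on top, 22 mm wide (y) and 14 mm high (z), 126 mm above the lamp's underside. x runs along the bar to the lens end, z up. Under it is an opening 117 mm long (x) and 47 mm high, between two end posts, down to the lamp's flat top. Hung, this point is 211 mm above the table.
- lamp: Hand lamp standing upright on the table: a grey box-shaped lamp with a round black lens ring at one end and a handle on top; 143 mm long (x), 70 mm wide (y), 133 mm high (z), 0.45 to 0.85 kg. Origin at the middle of its underside; its weight is centred within 10 mm of the vertical through it.
- stand: Fixed stand with the hook; origin at table level under the hanging place, z up. A 40 mm square post (front face at x = 75 mm, top at z = 215) carries a steel plate (100 mm wide, front at x = 70) with two prongs that point to -x, roughly towards the robot. Base plate 130 mm wide, 10 mm thick, x = -35 to 145. The lamp's handle hangs across both prongs, which pass under it.
- hook_seat (a point): The hanging place: midway between the two prongs, level with their top, 204 mm above the table; axes of the stand. The prongs are level steel rods of 8 mm diameter along x, at y = -34 and +34 mm (60 mm clear between them), from x = 70 to x = -24 mm, then turned up into tips ending at x = -40 mm, 15 mm above the prongs' top.
- key_top (a point): Centre of the top of the two-stage key: a round black cap, 62 mm across, on a fixed grey box (110 x 130 x 50 mm); released, its face is 80 mm above the table. Pressed straight down: 6 mm of light travel (2 to 5 N), a firm stop at the first click, and only from 12 N a further 6 mm (12 to 15 N) to the bottom. Springs back.
- key_cap (a joint): First stage of the key, in m: 0 released, 0.006 at the first click.
- key_stem (a joint): Second stage of the key, in m: 0 at rest, 0.006 fully home (the cap's first stage comes on top of this: 12 mm in all).
- meter: Bystander: blue multimeter lying on its back, 175 x 85 x 40 mm, origin at the centre of its underside, x along its length.
- bitcase: Bystander: open green drill-bit case, 76 x 130 mm, lid standing 75 mm high on its +x side; origin at the centre of its underside.
- tape: Bystander: roll of black tape lying flat, 100 mm across, 45 mm high; origin at the centre of its underside.
Things that resemble listed ones, but are neither listed nor needed, are in the scene too. Leave any orange or red look-alike of the lamp alone. Several things look just like the stand: the one meant starts farthest from the robot's base.

How it is judged (in metres and radians):
On the way, in this order (a step that is already met when the one before it is completed fails the run):
1. the lamp hangs by its handle on both prongs, let go and at rest (z of lamp_handle in the frame of stand between 0.204 and 0.219 m and x of lamp_handle in the frame of stand between -0.036 and 0.06 m and y of lamp_handle in the frame of stand between -0.024 and 0.024 m and angle between lamp_handle's own z axis and vertical below 0.2 rad and contact force between the fingers and lamp below 0.1 N and linear speed of lamp below 0.03 m/s), for 0.3 s.
2. with the lamp hung, the key is held at its first click, not beyond (first stage over 4.5 mm, second under 2 mm, for 0.4 s) (z of lamp_handle in the frame of stand between 0.204 and 0.219 m and x of lamp_handle in the frame of stand between -0.036 and 0.06 m and y of lamp_handle in the frame of stand between -0.024 and 0.024 m and angle between lamp_handle's own z axis and vertical below 0.2 rad and value of joint key_cap above 0.0045 m and value of joint key_stem below 0.002 m), for 0.4 s.
3. with the lamp hung, the key is pressed fully home (second stage over 4.5 mm) (z of lamp_handle in the frame of stand between 0.204 and 0.219 m and x of lamp_handle in the frame of stand between -0.036 and 0.06 m and y of lamp_handle in the frame of stand between -0.024 and 0.024 m and angle between lamp_handle's own z axis and vertical below 0.2 rad and value of joint key_stem above 0.0045 m), for 0.1 s.
At the end, for the whole second after the job is handed in: The lamp hangs by its handle on the prongs, upright within 0.2 rad: handle centre 204 to 219 mm above the table, from 36 mm in front of to 60 mm behind the hanging place, within 24 mm sideways; released and at rest; the key is released (both stages under 2 mm) (all of step 1 and value of joint each of key_cap, key_stem below 0.002 m); the robot touches nothing.
It fails at once if the meter is pushed more than 30 mm (distance of meter from where it was at the start of the episode above 0.03 m).
It fails at once if the bit case is pushed more than 30 mm (distance of bitcase from where it was at the start of the episode above 0.03 m).
It fails at once if the roll of tape is pushed more than 30 mm (distance of tape from where it was at the start of the episode above 0.03 m).
It also fails if it takes over 69 s, if anything falls off the work surface, if the arm or the gripper's body presses on something with over 40 N, if the wrist force passes 120 N, or if a joint passes its speed limit or range.

ROBOT

A 7-joint arm with a two-finger parallel gripper is mounted at the origin on the work surface. World frame = base frame: x ahead of the robot, y to its left, z up, the work surface at z = 0. Lengths are in mm, angles in rad, forces in N, time in s.
With the tool pointing down it reaches from about 425 to 825 mm from the base axis. Payload 3.6 kg.
Tool frame: the origin (TCP) lies midway between the tips of the shut fingers; the grasp point (between the pads) lies 19 mm behind it (env.grip_depth is the distance from the TCP to the grasp point, in mm); z points along the fingers, y is the line along which they close (so a half turn about z gives the same grasp; the last joint's range is limited). The gripper opens to 85 mm and grips with 20 to 120 N. Pads are 22 mm wide; open, the fingers measure 114 mm over their backs; the gripper's body (76 mm by 85 mm) begins 54 mm behind the grasp point. The pads swing forward as they close: fully open they stand 13 mm farther back than shut.
Start: joints at [-1.373, 0.615, -0.013, 1.423, 0.008, 1.103, -0.04], TCP at [144.861, 633.623, 231.297] pointing down, gripper open.
Joint ranges: [-3.12, 3.12], [-0.3, 2.06], [-1.34, 1.32], [0.26, 2.42], [-1.36, 4.5], [0.01, 1.98], [-2.84, 2.84]. Speed limits (rad/s): [2.79, 2.79, 3.14, 3.14, 3.14, 3.14, 3.14].

INTERFACE

Orientations are given as [roll, pitch, yaw] about the fixed x, y, z axes, in that order (R = Rz(yaw) Ry(pitch) Rx(roll)).
In Python, from bench import env gives the robot as it stands. The module is installed in compiled form; this text tells all that it offers.
- The arm moves only by the tool step_arm, never from a script. Its argument "increments" is a list that holds one entry, the list of rows, each a list of 5 numbers: the gripper's target within -1 to 1 (shut at 1, half-way at 0, fully open at -1), then the shift along the tool's x, y, z in mm, then the turn about the tool's z in rad. In form: [[[gripper, x, y, z, turn], ...]]. A call has 1 to 5 rows; each row shifts and turns the commanded pose from where the row before left it, along the tool's axes as they then stand; what a row does not reach is not made up. A row lasts 1/8 s, in which the tool goes at most 62.5 mm and 10.7 degrees, less where a joint would pass 70% of its speed; a pose out of reach is approached as far as the arm can. A call is refused whole if a number of a shift passes 62.5 or a number of a turn 0.188, either way. A call with a gripper value outside its range is refused whole. The fingers move at their own pace and stop on an object; "squeeze" is the grip in N (left out, the last holds). Time passes only in rows, so rows that do not move let the fingers close. It gives the time, the measured TCP pose, the force and the opening at its end, in the units of the state.
- env.get_obs(): the state, without advancing time (a new reading comes with each control period).
- env.get_image(name): name is "scene" or "top"; returns the picture (400x640x3 uint8, red, green, blue); there is no depth.
- env.camera_params(name): a dict with "fx", "fy", "cx", "cy" (pixels), "cam_to_world" (4x4, takes a point from camera to world coordinates). Camera axes: x right, y down, z forward; pixel columns grow to the right and rows downward; lengths in mm; the calibration is good to about 2 mm. A picture is of the moment at which its call begins. camera_params takes no time and is no camera call.
- env.sign_off(): hands the job in, once; it reports no verdict.
Trained networks look in the newest picture that a camera, given by its name, has taken for a name from the list of things; names that differ only in an ending like _2 or _b are one class to them, and where a whole thing is asked for, a point or a joint stands for the part that bears it (a point fixed in the world has none). Each returns a list of dicts, best first, with "confidence" (0 to 1); they miss things now and then, are a little off and sometimes report something else, mostly with a low value. They report only what shows in the picture. A call takes as long as a camera call. They do not tell look-alikes from the thing itself.
- env.spot_in(camera, thing): "xyz" ([x, y, z] in mm, in world coordinates, good to about 4 mm: the middle of the surface that is visible of it).
- env.cut_out(camera, thing): "pixels" (400x640 bool, what is visible of it).
- env.landmark_of(camera, thing): "xyz" ([x, y, z] in mm, in world coordinates, good to about 4 mm: a listed point, or the origin of a listed thing).
The state is a dict: "time_s": time; "joints": joint angles; "joint_vel": joint speeds; "effort": joint torques, N m; "tcp_pos": TCP position; "tool_rot": TCP orientation; "contact_force": force on the tool from outside, world axes, zero at the start; "wrist_torque": the same for the moment, N m; "finger_gap": finger opening in mm.
Only numpy, scipy, OpenCV 4.12 (cv2) and the standard library are available. Lean on these libraries where they do the work, as an engineer would, in place of code of your own. Each camera call takes 0.05 s, during which the arm holds its last target. There are 200 camera calls.

## Working session

There is one attempt and no reset: what is moved stays moved. The work goes in short steps, Python scripts to look and compute and a tool call to move; the robot and the scene stay as the last step left them, time stands still between calls to the robot, and variables do not carry over. Pictures are saved under pics/ and viewed, on a budget of 10 in all, crops included, one or two more only if the job needs it, and the job is handed in when it is done.

Besides the shell and the picture viewer there is one more tool, called after ">>>" as a command line: name --argument value ..., lists and objects as JSON in quotes. step_arm: Moves the arm, as the interface text tells. Its arguments: {"type":"object","properties":{"increments":{"type":"array","items":{"type":"array","items":{"type":"array","items":{"type":"number"}}}},"squeeze":{"type":"number"}},"required":["increments"]}

```bash
mkdir -p pics; python3 - <<'E'
from bench import env
import cv2, numpy as np
for c in ["scene","top"]:
    im=env.get_image(c); cv2.imwrite(f"pics/{c}0.png",im[:,:,::-1])
    p=env.camera_params(c); print(c,[p[k] for k in("fx","fy","cx","cy")],np.round(p["cam_to_world"],3).tolist())
    for t in ["lamp_handle","lamp","stand","hook_seat","key_top","meter","bitcase","tape"]:
        print(c,t,[(np.round(d["xyz"]).tolist(),round(d["confidence"],2)) for d in env.landmark_of(c,t)])
o=env.get_obs(); print(o["time_s"],o["tcp_pos"],o["tool_rot"],o["finger_gap"])
E
```

```text
scene [437.51235526205545, 437.51235526205545, 321.39700151598066, 192.29633929521475] [[-0.73, 0.389, -0.562, 1281.232], [0.683, 0.411, -0.604, 945.613], [-0.004, -0.824, -0.566, 979.011], [0.0, 0.0, 0.0, 1.0]]
scene lamp_handle [([233.0, 417.0, 124.0], 0.83), ([472.0, 518.0, 129.0], 0.8), ([444.0, 298.0, 126.0], 0.64)]
scene lamp [([465.0, 516.0, -1.0], 0.8), ([237.0, 416.0, -0.0], 0.77), ([446.0, 296.0, -1.0], 0.65)]
scene stand [([632.0, 5.0, 3.0], 0.86), ([203.0, -272.0, -4.0], 0.83)]
scene hook_seat [([198.0, -271.0, 205.0], 0.77), ([631.0, 4.0, 203.0], 0.74)]
scene key_top [([522.0, -279.0, 82.0], 0.51)]
scene meter [([413.0, -34.0, -1.0], 0.8)]
scene bitcase [([730.0, -300.0, 2.0], 0.7)]
scene tape [([738.0, 291.0, -2.0], 0.77)]
top [441.50600262766727, 441.50600262766727, 317.6139516061275, 199.6639445802626] [[0.004, -0.998, 0.069, 391.986], [-1.0, -0.003, 0.021, 64.676], [-0.02, -0.069, -0.997, 1456.975], [0.0, 0.0, 0.0, 1.0]]
top lamp_handle [([444.0, 299.0, 127.0], 0.84), ([234.0, 417.0, 125.0], 0.82), ([469.0, 517.0, 124.0], 0.58)]
top lamp [([470.0, 517.0, -3.0], 0.9), ([237.0, 419.0, -2.0], 0.75), ([443.0, 293.0, -2.0], 0.73)]
top stand [([635.0, 3.0, -1.0], 0.72), ([202.0, -272.0, -2.0], 0.69)]
top hook_seat [([632.0, 5.0, 204.0], 0.69), ([197.0, -273.0, 204.0], 0.68)]
top key_top [([526.0, -281.0, 77.0], 0.9)]
top meter [([414.0, -30.0, -0.0], 0.58)]
top bitcase [([734.0, -299.0, 2.0], 0.62)]
top tape [([731.0, 290.0, 0.0], 0.61), ([634.0, 5.0, 202.0], 0.36)]
0.9 [144.83783621 633.62030932 231.29462195] [-3.14150471e+00 -7.31846700e-05  2.91684529e+00] 85.47442942432141
```

View pics/scene0.png

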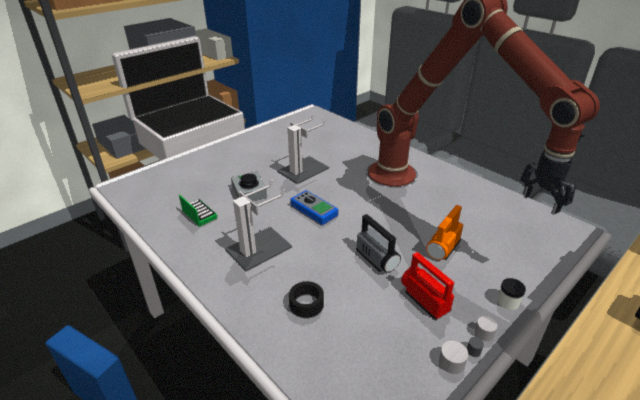

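View pics/top0.png

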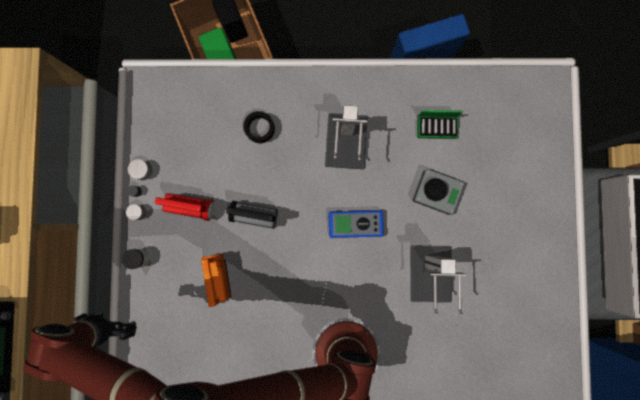

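The grey lamp is at top (253,213) and scene (378,250). The orange and red ones are look-alikes. The far stand is at top (348,140) and scene (250,230), and the key is at top (436,190). Next I need fine yaw and height for the lamp and the stand.

```bash
cat > h.py <<'E'
from bench import env
import cv2, numpy as np
def ray(c,u,v):
    p=env.camera_params(c);T=np.array(p["cam_to_world"]);d=T[:3,:3]@[(u-p["cx"])/p["fx"],(v-p["cy"])/p["fy"],1]
    return T[:3,3],d/np.linalg.norm(d)
def onz(c,u,v,z):
    o,d=ray(c,u,v);return o+d*(z-o[2])/d[2]
def tri(uv1,uv2):
    (a,d),(b,e)=ray("scene",*uv1),ray("top",*uv2)
    s,t=np.linalg.lstsq(np.c_[d,-e],b-a,rcond=None)[0]
    P,Q=a+s*d,b+t*e;return (P+Q)/2,np.linalg.norm(P-Q)
E
python3 - <<'E'
from h import *
I={c:cv2.imread(f"pics/{c}0.png") for c in("scene","top")}
def crop(c,u,v):
    im=cv2.resize(I[c][v:v+60,u:u+80],None,fx=5,fy=5,interpolation=cv2.INTER_CUBIC)
    for k in range(0,80,10): cv2.putText(im,str(u+k),(k*5,8),0,.3,(0,255,255));cv2.line(im,(k*5,10),(k*5,14),(0,255,255))
    for k in range(10,60,10): cv2.putText(im,str(v+k),(0,k*5),0,.3,(0,255,255));cv2.line(im,(20,k*5),(24,k*5),(0,255,255))
    return im
cv2.imwrite("pics/crops.png",np.vstack([np.hstack([crop("top",215,185),crop("top",310,108)]),np.hstack([crop("scene",340,210),crop("scene",225,175)])]))
for c in("scene","top"):
  for t in("lamp","stand","key_top"):
    for d in env.cut_out(c,t):
      m=d["pixels"].astype(np.uint8);r=cv2.minAreaRect(cv2.findNonZero(m));print(c,t,round(d["confidence"],2),np.round(r[0]),np.round(r[1]),round(r[2],1))
E
```

```text
scene lamp 0.91 [428. 286.] [65. 42.] 43.5
scene lamp 0.91 [449. 234.] [25. 57.] 35.5
scene lamp 0.66 [376. 244.] [59. 36.] 46.6
scene stand 0.93 [256. 226.] [84. 63.] 83.7
scene stand 0.72 [301. 150.] [65. 49.] 86.3
top lamp 0.93 [216. 279.] [51. 26.] 80.5
top lamp 0.56 [184. 205.] [59. 20.] 10.0
top lamp 0.33 [436. 189.] [20. 20.] 90.0
top stand 0.87 [438. 280.] [54. 68.] 0.0
top stand 0.81 [345. 136.] [39. 62.] 2.4
top stand 0.65 [438. 124.] [30. 43.] 90.0
top stand 0.2 [436. 188.] [19. 19.] 90.0
```

View pics/crops.png

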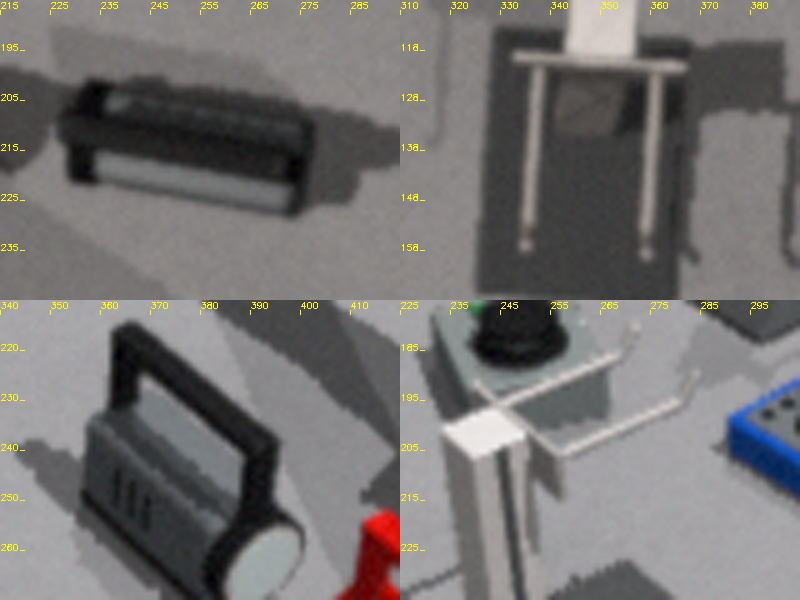

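The crops show the handle bar in the top view running from (227.5,208.5) to (278,216) and in the scene view from about (366,218) to (393,240). The prongs in the top view run from (417.6-80,121.4) to the tips at (415-80,157.6) and from (441.4-80,121.4) to (439-80,159.6).

```bash
python3 - <<'E'
from h import *
print("handle mid",tri((379.4,228.6),(252.6,213)))
a,b=onz("top",228,208.8,126),onz("top",278,216.2,126);print("handle ends",a,b,"yaw",np.degrees(np.arctan2(*(a-b)[[1,0]])))
# prong points, top crop: pixel = (310 + (cx-400)/5, 108+cy/5); scene: (225+(cx-400)/5,175+(cy-300)/5)
T=lambda x,y:(310+(x-400)/5,108+y/5); S=lambda x,y:(225+(x-400)/5,175+(y-300)/5)
for n,s,t in[("prongL tip",(634,328),(525,247)),("prongR tip",(697,375),(647,257)),("prongR root?",(560,452),(657,67))]: print(n,tri(S(*s),T(*t)))
for A,B in[((538,67),(528,228)),((657,67),(647,236))]:
    p,q=onz("top",*T(*A),200),onz("top",*T(*B),200);print(p,q,"yaw",np.degrees(np.arctan2(*(p-q)[[1,0]])),np.linalg.norm(p-q))
p,q=onz("top",*T(514,56),204),onz("top",*T(686,68),204);print("plate",p,q,np.degrees(np.arctan2(*(p-q)[[1,0]])))
print(env.get_obs()["joints"])
E
```

```text
handle mid (array([439.31831545, 294.17457502, 120.53752364]), np.float64(12.07419043953955))
handle ends [455.58015322 363.6679343  126.        ] [433.70325572 211.59242232 126.        ] yaw 81.81384836259562
prongL tip (array([608.76461502,  29.0632379 , 246.289583  ]), np.float64(40.369329208174335))
prongR tip (array([581.5700806 , -14.81229314, 182.80418678]), np.float64(43.85377861021963))
prongR root? (array([692.25364769, -19.76050216, 175.52838284]), np.float64(50.12588080582926))
[705.64926005  33.85556289 200.        ] [611.77592252  39.49304813 200.        ] yaw -3.43672285494991 94.04246241868297
[705.59153331 -34.73508083 200.        ] [607.18746713 -28.75112887 200.        ] yaw -3.4798716195346167 98.58584036766031
plate [711.09212549  47.7734014  204.        ] [703.99623399 -51.05585125 204.        ] 85.89323868362801
[-1.37251233  0.61490014 -0.01260153  1.42339281  0.00810394  1.10338955
 -0.04037622]
```

>>> step_arm --increments '[[[-1,-36.9,-26.4,0,0],[-1,-36.9,-26.4,0,0],[-1,-36.9,-26.4,0,0],[-1,-36.9,-26.4,0,0],[-1,-36.9,-26.4,0,0]]]'

```text
time_s: 1.82
tcp_pos: [296.3, 462.8, 231.5]
tool_rot: [3.141, 0.0, 2.917]
contact_force: [0.7, -0.8, 0.2]
finger_gap: 85.2
```

>>> step_arm --increments '[[[-1,-36.9,-26.4,0,0],[-1,-36.9,-26.4,0,0],[-1,-36.9,-26.4,0,0],[-1,-36.9,-26.4,0,0],[-1,-36.9,-26.4,0,0]]]'

```text
time_s: 2.45
tcp_pos: [446.7, 293.0, 231.6]
tool_rot: [3.141, 0.0, 2.917]
contact_force: [0.0, -0.5, 0.1]
finger_gap: 85.4
```

>>> step_arm --increments '[[[-1,0,0,0,0.186],[-1,0,0,0,0.186],[-1,0,0,0,0.186],[-1,0,0,0,0.186],[-1,0,0,0,0.186]]]'

```text
time_s: 3.08
tcp_pos: [445.8, 294.1, 231.5]
tool_rot: [3.141, -0.0, 1.981]
contact_force: [1.1, 0.5, -0.1]
finger_gap: 85.3
```

>>> step_arm --increments '[[[-1,0,0,0,0.186],[-1,0,0,0,0.186],[-1,0,0,0,0.186],[-1,0,0,0,0],[-1,0,0,0,0]]]'

```text
time_s: 3.7
tcp_pos: [445.7, 294.1, 231.3]
tool_rot: [-3.142, -0.0, 1.432]
contact_force: [-1.0, -0.1, -0.1]
finger_gap: 85.1
```

```bash
python3 - <<'E'
from h import *
T=lambda x,y:(310+(x-400)/5,108+y/5); S=lambda x,y:(225+(x-400)/5,175+(y-300)/5)
for n,s,t in[("+y tip",(697,375),(525,247)),("-y tip",(634,328),(647,257)),("+y root",(560,452),(538,67))]: print(n,tri(S(*s),T(*t)))
im={c:env.get_image(c) for c in("scene","top")}
cv2.imwrite("pics/g1.png",np.hstack([cv2.resize(im["scene"][150:290,300:460,::-1],(400,350)),cv2.resize(im["top"][140:280,180:340,::-1],(400,350))]))
o=env.get_obs();print(o["time_s"],o["tcp_pos"],o["tool_rot"],o["joints"],o["contact_force"])
for c in im: print([(np.round(d["xyz"]),round(d["confidence"],2)) for d in env.landmark_of(c,"lamp_handle")])
E
```

```text
+y tip (array([597.98173289,  41.76885398, 214.71904691]), np.float64(0.880306706090177))
-y tip (array([592.80372955, -27.74566572, 214.51427174]), np.float64(0.3030120119233069))
+y root (array([702.28913591,  35.71123442, 205.0157637 ]), np.float64(5.345565971570936))
3.8 [445.76673166 294.01523547 231.37215652] [-3.14151200e+00 -1.92859156e-04  1.43045474e+00] [-0.90707646  0.45866764  0.42076796  1.76936556 -0.22276353  0.96051796
 -0.536754  ] [-0.4308651   0.85667348  1.66531064]
[(array([234., 420., 128.]), 0.81), (array([470., 518., 127.]), 0.7), (array([445., 298., 126.]), 0.64)]
[(array([445., 298., 129.]), 0.94), (array([472., 516., 124.]), 0.78), (array([237., 415., 123.]), 0.68)]
```

View pics/g1.png

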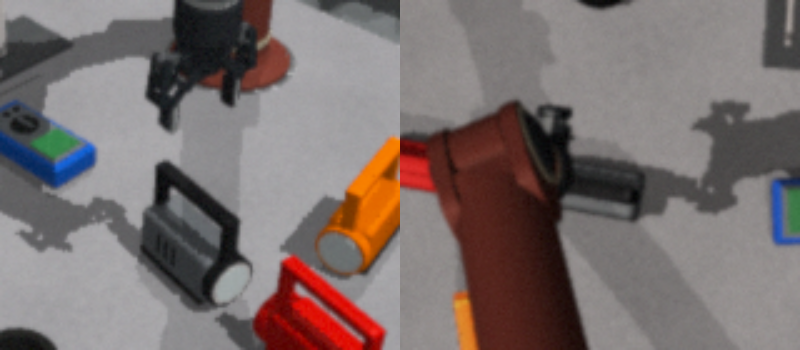

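>>> step_arm --increments '[[[-1,3,0,30,0],[-1,0,0,30,0],[-1,0,0,30,0],[-1,0,0,24,0],[-1,0,0,10,0]]]'

```text
time_s: 4.53
tcp_pos: [445.6, 296.6, 106.1]
tool_rot: [-3.14, 0.001, 1.429]
contact_force: [1.1, -0.5, -0.4]
finger_gap: 85.4
```

>>> step_arm --increments '[[[1,0,0,0,0],[1,0,0,0,0],[1,0,0,0,0],[1,0,0,0,0],[1,0,0,0,0]]]' --squeeze 70

```text
time_s: 5.15
tcp_pos: [445.3, 297.4, 108.1]
tool_rot: [-3.14, -0.001, 1.43]
contact_force: [-4.1, 0.1, 6.3]
finger_gap: 20.6
```

>>> step_arm --increments '[[[1,0,0,0,0],[1,0,0,0,0],[1,0,0,0,0]]]'

```text
time_s: 5.52
tcp_pos: [445.3, 297.4, 108.1]
tool_rot: [-3.14, -0.0, 1.43]
contact_force: [-2.7, -0.4, 6.4]
finger_gap: 20.8
```

>>> step_arm --increments '[[[1,0,0,-12,0],[1,0,0,-25,0],[1,0,0,-25,0],[1,0,0,-25,0],[1,0,0,-25,0]]]'

```text
time_s: 6.15
tcp_pos: [445.2, 296.1, 219.1]
tool_rot: [-3.14, 0.003, 1.428]
contact_force: [0.6, -0.1, -9.4]
finger_gap: 20.7
```

>>> step_arm --increments '[[[1,0,0,0,0],[1,0,0,0,0],[1,0,0,0,0]]]'

```text
time_s: 6.52
tcp_pos: [445.1, 296.4, 217.6]
tool_rot: [-3.139, 0.003, 1.429]
contact_force: [-0.1, 0.1, -8.3]
finger_gap: 20.5
```

```bash
python3 - <<'E'
from h import *
im={c:env.get_image(c) for c in("scene","top")}
cv2.imwrite("pics/g2.png",cv2.resize(im["scene"][130:270,300:460,::-1],(480,420),interpolation=2))
o=env.get_obs();print(o["time_s"],o["tcp_pos"],o["tool_rot"],o["contact_force"],o["wrist_torque"],o["finger_gap"])
for c in im: print([(np.round(d["xyz"]),round(d["confidence"],2)) for d in env.landmark_of(c,"lamp_handle")])
E
```

```text
6.625 [445.58417435 296.63724774 218.15264017] [-3.13994493e+00  1.84636844e-03  1.42876338e+00] [ 0.38862604 -0.46243814 -7.37310512] [ 0.00265451  0.00145114 -0.02622959] 21.045782637115433
[(array([449., 298., 236.]), 0.73), (array([469., 518., 125.]), 0.71), (array([236., 417., 128.]), 0.62)]
[(array([447., 299., 235.]), 0.88), (array([475., 513., 124.]), 0.63), (array([236., 421., 122.]), 0.54)]
```

View pics/g2.png

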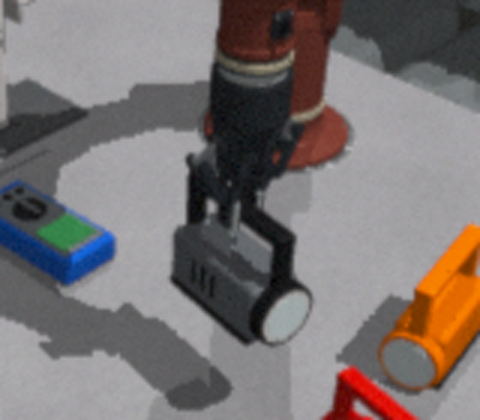

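>>> step_arm --increments '[[[1,0,0,-2,-0.076],[1,-28,5.7,0,0],[1,-28,5.7,0,0],[1,-28,5.7,0,0],[1,-28,5.7,0,0]]]'

```text
time_s: 7.35
tcp_pos: [461.7, 182.7, 221.3]
tool_rot: [3.141, 0.0, 1.505]
contact_force: [0.2, -0.8, -6.9]
finger_gap: 20.7
```

>>> step_arm --increments '[[[1,-28,5.7,0,0],[1,-28,5.7,0,0],[1,-28,5.7,0,0],[1,-28,5.7,0,0],[1,-28,5.7,0,0]]]'

```text
time_s: 7.98
tcp_pos: [480.9, 41.1, 221.4]
tool_rot: [3.141, 0.0, 1.505]
contact_force: [0.2, 1.2, -6.7]
finger_gap: 20.8
```

>>> step_arm --increments '[[[1,-28,5.7,0,0],[1,0,0,0,0],[1,0,0,0,0],[1,0,0,0,0]]]'

```text
time_s: 8.48
tcp_pos: [484.5, 15.0, 221.2]
tool_rot: [-3.141, -0.001, 1.507]
contact_force: [0.7, 0.1, -7.9]
finger_gap: 21.0
```

```bash
python3 - <<'E'
from h import *
im={c:env.get_image(c) for c in("scene","top")}
cv2.imwrite("pics/g3.png",np.hstack([cv2.resize(im["scene"][130:270,220:380,::-1],(400,350),interpolation=2),cv2.resize(im["top"][90:230,280:440,::-1],(400,350),interpolation=2)]))
o=env.get_obs();print(o["time_s"],o["tcp_pos"],o["tool_rot"],o["contact_force"],o["finger_gap"])
for c in im:
  for t in("lamp_handle","hook_seat"): print(t,[(np.round(d["xyz"]),round(d["confidence"],2)) for d in env.landmark_of(c,t)])
E
```

```text
8.575 [484.5442086   14.73058426 221.24427814] [-3.14139029e+00 -2.34023180e-04  1.50647270e+00] [ 0.51272898  0.19661983 -7.57795477] 20.52731240740111
lamp_handle [(array([471., 519., 126.]), 0.97), (array([233., 415., 127.]), 0.79), (array([485.,  14., 239.]), 0.59)]
hook_seat [(array([635.,   2., 204.]), 0.93), (array([ 201., -274.,  201.]), 0.64), (array([ 730., -300.,    1.]), 0.15)]
lamp_handle [(array([472., 512., 124.]), 0.73), (array([233., 417., 121.]), 0.68)]
hook_seat [(array([ 197., -273.,  202.]), 0.93), (array([634.,   3., 203.]), 0.71)]
```

View pics/g3.png

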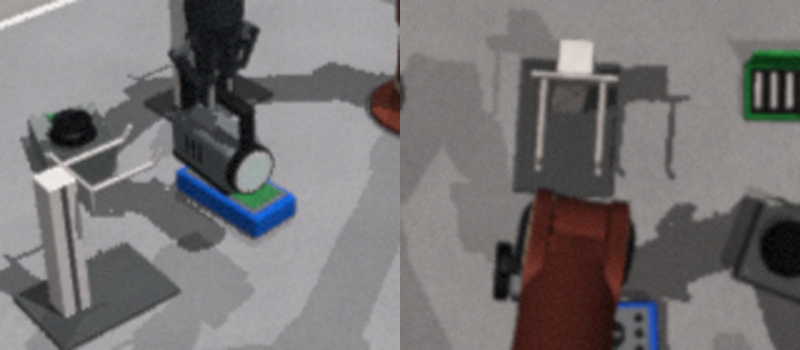

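>>> step_arm --increments '[[[1,-2,20,0,0],[1,0,20,0,0],[1,0,20,0,0],[1,0,20,0,0],[1,0,20,0,0]]]'

```text
time_s: 9.4
tcp_pos: [584.7, 5.5, 220.9]
tool_rot: [-3.141, 0.0, 1.505]
contact_force: [-0.3, 0.2, -8.7]
finger_gap: 20.7
```

>>> step_arm --increments '[[[1,0,20,0,0],[1,0,20,0,0],[1,0,14,0,0],[1,0,0,0,0],[1,0,0,0,0]]]'

```text
time_s: 10.02
tcp_pos: [637.0, 1.9, 220.7]
tool_rot: [-3.139, 0.0, 1.505]
contact_force: [-1.1, -0.9, -7.9]
finger_gap: 20.5
```

```bash
python3 - <<'E'
from h import *
im={c:env.get_image(c) for c in("scene","top")}
cv2.imwrite("pics/g4.png",np.hstack([cv2.resize(im["scene"][130:270,200:360,::-1],(400,350),interpolation=2),cv2.resize(im["top"][70:210,280:440,::-1],(400,350),interpolation=2)]))
o=env.get_obs();print(o["time_s"],o["tcp_pos"],o["tool_rot"],o["contact_force"],o["finger_gap"])
for c in im:
  for t in("lamp_handle",): print(t,[(np.round(d["xyz"]),round(d["confidence"],2)) for d in env.landmark_of(c,t)])
E
```

```text
10.125 [637.19771948   1.84107066 221.11521015] [-3.14012891e+00 -1.60748469e-04  1.50479225e+00] [-0.62424217  1.13951495 -7.76159556] 20.55827864233189
lamp_handle [(array([640.,   1., 237.]), 0.77), (array([469., 517., 128.]), 0.65), (array([237., 417., 126.]), 0.63)]
lamp_handle [(array([474., 516., 123.]), 0.83), (array([233., 422., 123.]), 0.63)]
```

View pics/g4.png

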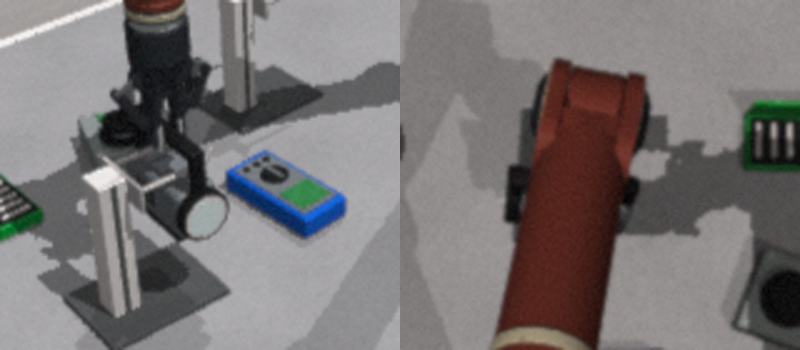

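The prongs pass through the handle opening, so I'm lowering now.

>>> step_arm --increments '[[[1,0,0,8,0],[1,0,0,8,0],[1,0,0,6,0],[1,0,0,2,0],[1,0,0,0,0]]]'

```text
time_s: 10.85
tcp_pos: [638.1, 1.7, 197.1]
tool_rot: [-3.141, 0.0, 1.505]
contact_force: [-0.1, -0.0, -7.6]
finger_gap: 20.9
```

>>> step_arm --increments '[[[1,0,0,1.5,0],[1,0,0,1.5,0],[1,0,0,0,0]]]'

```text
time_s: 11.22
tcp_pos: [638.0, 1.7, 194.2]
tool_rot: [-3.141, 0.0, 1.505]
contact_force: [-0.1, -0.1, -8.5]
finger_gap: 20.6
```

>>> step_arm --increments '[[[1,0,0,1,0],[1,0,0,1,0],[1,0,0,0,0]]]'

```text
time_s: 11.6
tcp_pos: [638.2, 1.6, 192.7]
tool_rot: [3.141, -0.0, 1.505]
contact_force: [-0.4, -0.5, -6.3]
finger_gap: 20.5
```

>>> step_arm --increments '[[[1,0,0,1,0],[1,0,0,0.5,0],[1,0,0,0,0]]]'

```text
time_s: 11.98
tcp_pos: [638.3, 1.6, 192.4]
tool_rot: [3.14, -0.0, 1.505]
contact_force: [-5.1, 0.5, 5.4]
finger_gap: 20.8
```

>>> step_arm --increments '[[[0.3,0,0,0,0],[0,0,0,0,0],[-0.1,0,0,0,0],[-0.1,0,0,0,0],[-0.1,0,0,0,0]]]'

```text
time_s: 12.6
tcp_pos: [638.2, 1.7, 190.7]
tool_rot: [3.141, 0.0, 1.505]
contact_force: [-0.1, 0.7, 0.6]
finger_gap: 46.8
```

>>> step_arm --increments '[[[-0.1,0,0,-10,0],[-0.1,0,0,-20,0],[-0.1,0,0,-30,0],[-0.1,0,0,-30,0],[-0.1,0,0,-30,0]]]'

```text
time_s: 13.22
tcp_pos: [638.2, 1.6, 312.7]
tool_rot: [3.14, 0.0, 1.505]
contact_force: [1.0, -0.5, -1.1]
finger_gap: 47.0
```

```bash
python3 - <<'E'
from h import *
im={c:env.get_image(c) for c in("scene","top")}
cv2.imwrite("pics/g5.png",np.hstack([cv2.resize(im["scene"][130:270,200:360,::-1],(400,350),interpolation=2),cv2.resize(im["top"][90:230,340:500,::-1],(400,350),interpolation=2)]))
o=env.get_obs();print(o["time_s"],o["tcp_pos"],o["tool_rot"],o["contact_force"],o["finger_gap"])
for c in im:
  for t in("lamp_handle","key_top"): print(t,[(np.round(d["xyz"]),round(d["confidence"],2)) for d in env.landmark_of(c,t)])
  print([np.round(d["xyz"]) for d in env.spot_in(c,"key_cap")])
E
```

```text
13.325 [640.16128932   0.99748997 315.78506299] [ 3.13218972e+00 -1.17743137e-04  1.50473144e+00] [ 0.56597256 -1.217962    0.40116952] 47.18931313761162
lamp_handle [(array([239., 417., 127.]), 0.95), (array([472., 517., 126.]), 0.89), (array([640.,   0., 212.]), 0.74), (array([414., -32.,  -4.]), 0.41)]
key_top [(array([ 524., -280.,   80.]), 0.44)]
[]
lamp_handle [(array([235., 419., 125.]), 0.91), (array([470., 514., 125.]), 0.79), (array([ 523., -279.,   80.]), 0.54)]
key_top [(array([ 527., -278.,   80.]), 0.78)]
[array([ 519., -277.,   80.])]
```

View pics/g5.png

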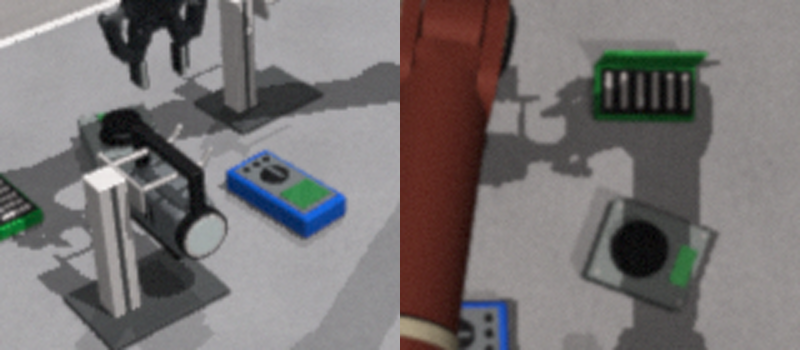

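Lamp hangs on both prongs (net z=212). The key cap is at the top-view crop position (639,248), which agrees with (525,-279,80).

>>> step_arm --increments '[[[1,-36,-11.8,0,0],[1,-36,-11.8,0,0],[1,-36,-11.8,0,0],[1,-36,-11.8,0,0],[1,-36,-11.8,0,0]]]'

```text
time_s: 14.25
tcp_pos: [566.6, -174.9, 310.0]
tool_rot: [-3.14, -0.0, 1.505]
contact_force: [1.3, 0.1, -0.5]
finger_gap: -0.6
```

>>> step_arm --increments '[[[1,-36,-11.8,0,0],[1,-36,-11.8,0,0],[1,-36,-11.8,0,0],[1,0,0,40,0],[1,0,0,40,0]]]'

```text
time_s: 14.88
tcp_pos: [524.5, -280.0, 229.5]
tool_rot: [3.141, 0.0, 1.503]
contact_force: [0.9, 0.1, -0.5]
finger_gap: -0.2
```

>>> step_arm --increments '[[[1,0,0,50,0],[1,0,0,40,0],[1,0,0,30,0],[1,0,0,0,0],[1,0,0,0,0]]]'

```text
time_s: 15.5
tcp_pos: [525.5, -280.0, 111.7]
tool_rot: [3.14, 0.001, 1.505]
contact_force: [-0.1, -0.0, 0.1]
finger_gap: 0.1
```

```bash
python3 - <<'E'
from h import *
im={c:env.get_image(c) for c in("scene","top")}
cv2.imwrite("pics/g6.png",np.hstack([cv2.resize(im["scene"][130:270,200:360,::-1],(400,350),interpolation=2),cv2.resize(im["top"][90:230,340:500,::-1],(400,350),interpolation=2)]))
o=env.get_obs();print(o["time_s"],o["tcp_pos"],o["tool_rot"],o["contact_force"],o["finger_gap"],onz("top",435.6,189.2,80))
for c in im: print([(np.round(d["xyz"]),round(d["confidence"],2)) for d in env.landmark_of(c,"lamp_handle")])
E
```

```text
15.6 [ 525.89872799 -280.18955271  112.43875438] [3.13875008e+00 1.48000565e-03 1.50484613e+00] [0.49806816 0.68098111 0.74904031] -0.13234004241308808 [ 520.99854628 -274.38388819   80.        ]
[(array([644.,  -1., 210.]), 0.95), (array([472., 518., 124.]), 0.69), (array([ 733., -301.,    1.]), 0.68), (array([237., 419., 128.]), 0.63)]
[(array([640.,   1., 211.]), 0.93), (array([234., 422., 126.]), 0.9), (array([471., 512., 124.]), 0.68)]
```

View pics/g6.png

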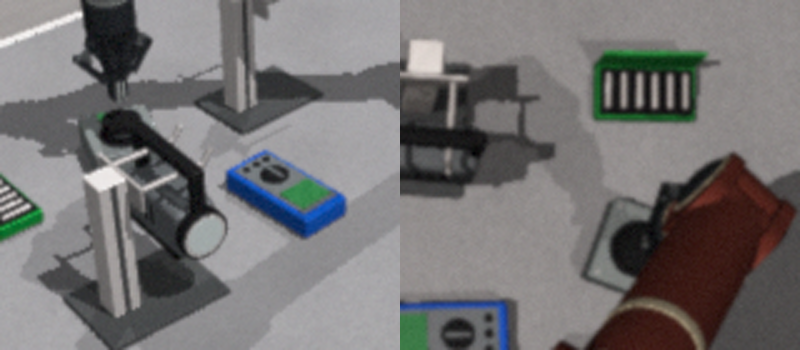

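>>> step_arm --increments '[[[1,3,-2.5,12,0],[1,0,0,10,0],[1,0,0,5,0],[1,0,0,0,0],[1,0,0,0,0]]]'

```text
time_s: 16.32
tcp_pos: [522.8, -276.5, 83.9]
tool_rot: [3.141, 0.0, 1.505]
contact_force: [0.9, 0.6, -0.8]
finger_gap: 0.1
```

>>> step_arm --increments '[[[1,0,0,1,0],[1,0,0,1,0],[1,0,0,1,0],[1,0,0,1,0],[1,0,0,0,0]]]'

```text
time_s: 16.95
tcp_pos: [522.7, -276.3, 80.0]
tool_rot: [3.142, -0.0, 1.505]
contact_force: [-1.0, 0.0, 1.9]
finger_gap: 0.0
```

>>> step_arm --increments '[[[1,0,0,1.5,0],[1,0,0,1.5,0],[1,0,0,1,0],[1,0,0,1,0],[1,0,0,0,0]]]'

```text
time_s: 17.58
tcp_pos: [522.7, -276.3, 74.9]
tool_rot: [3.142, 0.0, 1.505]
contact_force: [-1.0, 0.7, 3.4]
finger_gap: 0.3
```

>>> step_arm --increments '[[[1,0,0,0.5,0],[1,0,0,0,0]]]'

```text
time_s: 17.82
tcp_pos: [522.7, -276.3, 74.4]
tool_rot: [3.141, 0.0, 1.505]
contact_force: [-1.6, 1.3, 4.3]
finger_gap: 0.2
```

>>> step_arm --increments '[[[1,0,0,0.5,0],[1,0,0,0.3,0],[1,0,0,0,0]]]'

```text
time_s: 18.2
tcp_pos: [522.7, -276.3, 74.1]
tool_rot: [3.141, -0.0, 1.505]
contact_force: [-1.8, 1.9, 7.7]
finger_gap: 0.1
```

>>> step_arm --increments '[[[1,0,0,0,0],[1,0,0,0,0],[1,0,0,0,0],[1,0,0,0,0],[1,0,0,0,0]]]'

```text
time_s: 18.82
tcp_pos: [522.7, -276.3, 74.1]
tool_rot: [3.141, -0.0, 1.505]
contact_force: [-1.7, 1.7, 8.1]
finger_gap: 0.1
```

>>> step_arm --increments '[[[1,0,0,0,0],[1,0,0,0,0],[1,0,0,0,0],[1,0,0,0,0]]]'

```text
time_s: 19.32
tcp_pos: [522.7, -276.3, 74.2]
tool_rot: [3.141, -0.0, 1.505]
contact_force: [-1.0, 1.2, 7.5]
finger_gap: 0.2
```

>>> step_arm --increments '[[[1,0,0,2,0],[1,0,0,2,0],[1,0,0,2,0],[1,0,0,1,0],[1,0,0,0,0]]]'

```text
time_s: 19.95
tcp_pos: [522.8, -276.3, 68.2]
tool_rot: [3.141, -0.0, 1.505]
contact_force: [-3.0, 2.7, 14.8]
finger_gap: -0.6
```

>>> step_arm --increments '[[[1,0,0,0.8,0],[1,0,0,0,0],[1,0,0,0,0]]]'

```text
time_s: 20.32
tcp_pos: [522.8, -276.3, 68.0]
tool_rot: [3.14, -0.001, 1.505]
contact_force: [-3.1, 3.2, 16.4]
finger_gap: 0.1
```

>>> step_arm --increments '[[[1,0,0,-6,0],[1,0,0,-12,0],[1,0,0,-20,0],[1,0,0,-30,0],[1,0,0,-30,0]]]'

```text
time_s: 20.95
tcp_pos: [522.4, -276.2, 163.7]
tool_rot: [-3.14, 0.0, 1.505]
contact_force: [1.3, 0.2, -0.8]
finger_gap: -0.1
```

>>> step_arm --increments '[[[1,0,0,0,0],[1,0,0,0,0],[1,0,0,0,0]]]'

```text
time_s: 21.32
tcp_pos: [521.9, -275.7, 162.1]
tool_rot: [-3.139, -0.001, 1.505]
contact_force: [0.0, -0.0, -0.2]
finger_gap: 0.2
```

```bash
python3 - <<'E'
from h import *
im={c:env.get_image(c) for c in("scene","top")}
cv2.imwrite("pics/g7.png",cv2.resize(im["scene"][130:270,180:340,::-1],(480,420),interpolation=2))
o=env.get_obs();print(o["time_s"],o["tcp_pos"],o["contact_force"])
for c in im:
  for t in("lamp_handle","key_top","meter","bitcase","tape"): print(t,[(np.round(d["xyz"]),round(d["confidence"],2)) for d in env.landmark_of(c,t)])
E
```

```text
21.425 [ 522.12368635 -275.94168825  162.54275671] [-0.11531529  0.19370493 -0.11951714]
lamp_handle [(array([470., 520., 126.]), 0.93), (array([641.,   0., 211.]), 0.79), (array([236., 418., 125.]), 0.75), (array([739., 290.,  -4.]), 0.68)]
key_top [(array([ 522., -278.,   82.]), 0.45)]
meter [(array([413., -32.,   2.]), 0.87)]
bitcase [(array([ 732., -300.,    1.]), 0.68)]
tape [(array([739., 291.,  -4.]), 0.81)]
lamp_handle [(array([472., 515., 125.]), 0.91), (array([238., 417., 123.]), 0.87), (array([639.,   1., 212.]), 0.77), (array([ 734., -297.,   -2.]), 0.68)]
key_top [(array([ 525., -279.,   78.]), 0.59)]
meter [(array([417., -31.,   1.]), 0.73)]
bitcase [(array([ 735., -301.,   -0.]), 0.61)]
tape [(array([729., 288.,  -1.]), 0.58)]
```

View pics/g7.png

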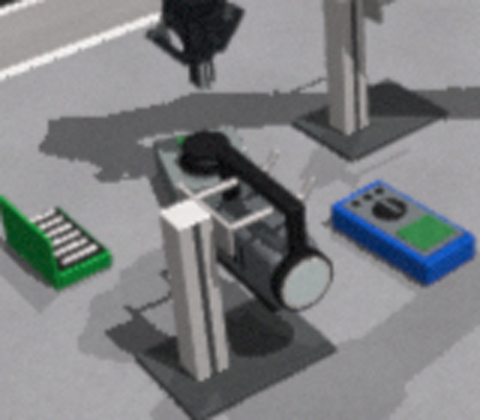

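The lamp hangs level across both prongs, the key is back up, the arm is clear and the bystanders haven't moved. Handing in.

```bash
python3 -c "
from bench import env
print(env.sign_off())"
```

```text
the job is handed in; nothing more can be done
None
```

The lamp is hung and the charger key has been worked as asked; I handed the job in at about 21 s of the 69 s allowed, and no verdict came back.

- **Lamp:** I gripped the grey lamp by its handle, hung it across both prongs of the far stand and let go. In the last look, both cameras put the handle centre at about (640, 0, 211), roughly 7 mm behind the hanging place and 4 mm to one side. The lamp looked level in the picture.
- **Key, first click:** I stopped at about 6 mm of travel with 7.5–8 N on the key and held it there for just over a second.
- **Key, fully home:** I pressed to about 12 mm with 15–16 N, then let go and backed off. The key read 78–82 mm high afterwards, so it has sprung back. I judged the key's travel from tool height and force, since its joints can't be read directly.
- **Bystanders:** The meter, bit case and tape read where they were at the start, within the networks' error. The arm was clear of everything and read no contact force.

**Checks that disagreed:**
- My first triangulations of the prongs were 40–50 mm off because I had swapped the two tips. Paired correctly, the tips agreed within 1 mm.
- The handle ends I picked by eye came out about 10 mm off the networks along the bar, so I used the networks' position.
- My own key position from the top view was about 4–6 mm from theirs. I pressed between the two.

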